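# Press the brass plug out of the ejection jig

## Task

Take the orange-handled ejector rod out of its wooden stand, put it down through the steel guide bush of the jig and push the seated brass plug out of the bore, on down with the red catch plate until the plate is fully down on its stop, then bear on the plug firmly for about half a second with about 20 N, never with more than 26 N. Then draw the rod out, leaving the plug standing on the lowered plate, and put the rod fully back upright in its stand and let go. Push with the rod, not with the fingers, and leave everything else on the bench alone.

Things in the scene. Friction and masses are not known exactly. Their poses are not given: they have to be found in the camera images.
- jig: Ejection jig, fixed: dark base plate 90 x 116 x 12 mm, two blue cheeks at its own +y and -y sides, on them an aluminium block (58 x 92 mm, z 58 to 90 mm) with a 21 mm bore open below, and on top a round steel guide bush (36 mm outside, z 90 to 102 mm, hole 15 mm wide). Origin: centre of the base's underside; z up, along the bore axis.
- bore_mouth (a point): Centre of the guide bush's mouth, on top of the jig, 102 mm above the bench; the hole goes straight down
- plug: Brass plug, 18.5 mm diameter, 20 mm tall, 40 g, origin at the centre of its underside. It sits in the bore, underside 68 mm and top 88 mm above the bench (14 mm below the mouth), held from below by four spring balls; it takes some 5 to 15 N to push it past them, then it drops 10 to 30 mm onto the catch plate.
- rod: Ejector rod, loose, 100 to 210 g, 113 mm long: steel shank 12 mm diameter, 68 mm long, with a tapered nose (6 mm at the tip, 3 mm long taper), and above it an orange handle 26 mm diameter, 45 mm long, to be gripped. Origin at the tip, z along the rod towards the handle. It starts upright in the stand, tip 7 mm above the bench, handle 75 to 120 mm above it
- stand: Wooden stand for the rod, fixed, a pale block 54 x 54 x 75 mm high on a dark foot 80 x 80 x 4.5 mm, with an upright hole in its centre 16 mm wide and 70 mm deep; the rod's handle rests on its top. Origin: centre of the underside, z up
- stand_mouth (a point): Centre of the hole's mouth on top of the stand, 75 mm above the bench
- hex_keys: Red hex key holder 28 x 95 x 23 mm, bystander, origin at the centre of its underside
- flux_bottle: Small bottle with a red nozzle, 34 x 33 x 108 mm, bystander, origin at the centre of its underside
- multimeter: Yellow and black multimeter 150 x 66 x 47 mm, bystander, origin at the centre of its underside
- knob_part_0: Black knob 25 x 25 x 18 mm, bystander, origin at the centre of its underside
- bore_exit (a point): Lower end of the bore, z 58 mm. Below it a flat red catch plate (36 mm diameter) slides on a stem: friction 6 N, damping 0.6 N per 10 mm/s, stays where pushed, ends on a hard stop. A screw sets the stop differently each time, so it must be felt: on the stop the plate's top is 23 to 33 mm above the bench (top of the plug on it 43 to 53 mm).
Not all that is in view belongs to the job. Leave any green or pink look-alike of the stand alone.

How it is judged (in metres and radians):
On the way, in this order (a step that is already met when the one before it is completed fails the run):
1. the rod is lifted clear out of its stand (z of rod in the frame of stand_mouth above 0.003 m), for 0.1 s.
2. with the plug wholly out of the bore and the plate on its stop, the rod bears on the plug with more than 15 N for 0.2 s (z of plug in the frame of jig below 0.036 m and contact force between rod and plug above 15 N and horizontal distance between rod and jig below 0.008 m), for 0.2 s.
At the end, for the whole second after the job is handed in: The plug stands on the lowered plate, out of the bore (underside under 36 mm above the jig's, within 8 mm of the bore axis, tilt under 0.15 rad); the rod is upright in its stand (handle within 4 mm of its top, tip within 6 mm of the axis, tilt under 0.1 rad); both at rest (z of plug in the frame of jig below 0.036 m and horizontal distance between plug and jig below 0.008 m and angle between plug's own z axis and vertical below 0.15 rad and horizontal distance between rod and stand below 0.006 m and z of rod in the frame of stand below 0.011 m and angle between rod's own z axis and vertical below 0.1 rad and linear speed of each of rod, plug below 0.02 m/s); the robot touches nothing.
It fails at once if the rod presses on the plug with more than 26 N (contact force between rod and plug above 26 N).
It fails at once if the rod presses on the jig with more than 26 N (contact force between rod and jig above 26 N).
It fails at once if the fingers touch the plug (contact force between the fingers and plug above 0.5 N).
It fails at once if a bystander is moved more than 15 mm (distance of any of hex_keys, flux_bottle, multimeter, knob_part_0 from where it was at the start of the episode above 0.015 m).
It also fails if it takes over 67 s, if anything falls off the work surface, if the arm or the gripper's body presses on something with over 40 N, if the wrist force passes 120 N, or if a joint passes its speed limit or range.

## Robot

A 6-joint arm with a two-finger parallel gripper is mounted at the origin on a cart in front of the work surface, level with it; the furniture and walls round the work are solid. World frame = base frame: x ahead of the robot, y to its left, z up, the work surface at z = 0. Lengths are in mm, angles in degrees, forces in N, time in s.
With the tool pointing down it reaches from about 150 to 775 mm from the base axis. Payload 6.1 kg.
Tool frame: the origin (TCP) lies on the centre line of the jaws, within the pads' length; the fingertips stand 19 mm ahead of it and the grasp point (between the pads) is the TCP; z points along the fingers, y is the line along which they close (so a half turn about z gives the same grasp; the last joint's range is limited). The gripper opens to 85 mm and grips with 20 to 120 N. Pads are 22 mm wide; open, the fingers measure 114 mm over their backs; the gripper's body (76 mm by 85 mm) begins 54 mm behind the grasp point. The pads swing forward as they close: fully open they stand 13 mm farther back than shut.
Start: joints at [71.333, 7.208, -2.269, 80.523, 0, 90], TCP at [168.028, 497.368, 250.295] pointing down, gripper open.
Joint ranges: [-155.77, 155.77], [-54.66, 111.73], [-72.52, 77.12], [-102.08, 115.82], [-83.92, 84.16], [-180, 180]. Speed limits (degrees/s): [136.94, 136.94, 172.46, 180, 180, 180].

## Interface

Orientations are given as [roll, pitch, yaw] about the fixed x, y, z axes, in that order (R = Rz(yaw) Ry(pitch) Rx(roll)).
In Python, from cell import robot, get_image, look_for, landmark_of gives the robot as it stands. The module is installed in compiled form; this text tells all that it offers.
- The arm moves only by the tool move_arm, never from a script. Its argument "plan" is text: rows parted by semicolons, each of 7 numbers parted by spaces: the shift along the tool's x, y, z in m, then the turn, a rotation vector about the tool's x, y, z in degrees, then the gripper command: -1 is fully open, 1 is shut, values between are in proportion. A call has exactly 10 rows; each row shifts and turns the commanded pose from where the row before left it, along the tool's axes as they then stand; what a row does not reach is not made up. A row lasts 1/10 s, in which the tool goes at most 50 mm and 8.59 degrees, less where a joint would pass 70% of its speed; a pose out of reach is approached as far as the arm can. A call with a gripper value outside its range is refused whole. The fingers move at their own pace and stop on an object; "grip_force" is the grip in N (left out, the last holds). Time passes only in rows, so rows that do not move let the fingers close, or fill a call up. It gives the time, the measured TCP pose, the force, the opening and the grip force at its end, in the units of the state.
- robot.read_state(): the state, without advancing time (a new reading comes with each control period).
- get_image(name): name is "scene" or "top" or "wrist"; returns a dict with "color" (384x512x3 uint8, red, green, blue), "camera_matrix" (3x3 intrinsics, pixels), "R" (3x3) and "t" (3): a world point X has camera coordinates R X + t. Camera axes: x right, y down, z forward; pixel columns grow to the right and rows downward; lengths in mm; the calibration is good to about 2 mm. A picture is of the moment at which its call begins. There is no depth.
- robot.close_job(): hands the job in; it is judged then, once.
Trained networks look in a picture, given as the dict that the camera call returned (one of the last four; its "shot" number tells which), for a name from the list of things; names that differ only in an ending like _2 or _b are one class to them, and where a whole thing is asked for, a point or a joint stands for the part that bears it (a point fixed in the world has none). Each returns a list of dicts, best first, with "p" (0 to 1); they miss things now and then, are a little off and sometimes report something else, mostly with a low value. They report only what shows in the picture. A call takes as long as a camera call. They do not tell look-alikes from the thing itself.
- look_for(query, picture): "rect" ([left, top, right, bottom] in pixels, round what is visible of it).
- landmark_of(query, picture): "at" ([column, row] in pixels: a listed point, or the origin of a listed thing).
The state is a dict: "time": time; "q": joint angles; "qd": joint speeds; "effort": joint torques, N m; "eef_pos": TCP position; "eef_rot": TCP orientation; "wrist_force": force on the tool from outside, world axes, zero at the start; "moment": the same for the moment, N m; "gripper_width": finger opening in mm; "gripper_force": force on a finger pad.
Only numpy, scipy, OpenCV 4.12 (cv2) and the standard library are available. Lean on these libraries where they do the work, as an engineer would, in place of code of your own. Each camera call takes 0.05 s, during which the arm holds its last target. There are 200 camera calls.

## Working session

There is one attempt and no reset: what is moved stays moved. The work goes in short steps, Python scripts to look and compute and a tool call to move; the robot and the scene stay as the last step left them, time stands still between calls to the robot, and variables do not carry over. Pictures are saved under pics/ and viewed, at most 10 in all, crops included, and the job is handed in when it is done.

Besides the shell and the picture viewer there is one more tool, called in YAML: its name, and indented under it one key for each argument. move_arm: Moves the arm, as the interface text tells. Its arguments: {"type":"object","properties":{"plan":{"type":"string"},"grip_force":{"type":"number"}},"required":["plan"]}

```bash
mkdir -p pics
cat > h.py <<'E'
import numpy as np, cv2
from cell import robot, get_image, look_for, landmark_of
def onz(p,uv,z):
    K,R,t=map(np.array,(p["camera_matrix"],p["R"],p["t"]));t=t.ravel()
    d=R.T@np.linalg.inv(K)@np.array([uv[0],uv[1],1.]);c=-R.T@t
    return (c+d*(z-c[2])/d[2]).round(1)
def save(p,n,s=1): cv2.imwrite(f"pics/{n}.png",cv2.resize(p["color"][:,:,::-1],None,fx=s,fy=s))
E
python3 - <<'E'
from h import *
s=robot.read_state();print({k:np.round(s[k],2) for k in("time","eef_pos","eef_rot","wrist_force","gripper_width")})
ims=[]
for c in("top","scene"):
    p=get_image(c);ims.append(p["color"])
    for q,z in(("bore_mouth",102),("stand_mouth",75),("jig",0),("stand",0),("rod",7),("hex_keys",0),("flux_bottle",0),("multimeter",0),("knob_part_0",0)):
        print(c,q,[(round(d["p"],2),np.round(d["at"]).tolist(),onz(p,d["at"],z)[:2].tolist()) for d in landmark_of(q,p)[:3]])
    print([(d["p"],np.round(d["rect"])) for d in look_for("rod",p)[:3]])
cv2.imwrite("pics/a.png",cv2.resize(np.vstack(ims),None,fx=.78,fy=.78)[:,:,::-1])
E
```

```text
{'time': np.float64(0.0), 'eef_pos': array([167.92, 497.03, 249.52]), 'eef_rot': array([-179.91,    0.  ,  161.33]), 'wrist_force': array([-0.61, -0.66,  0.37]), 'gripper_width': np.float64(85.43)}
top bore_mouth [(0.9, [310.0, 192.0], [539.3, -178.4])]
top stand_mouth [(0.97, [202.0, 245.0], [382.4, 142.7]), (0.95, [195.0, 206.0], [499.4, 165.7]), (0.94, [148.0, 243.0], [386.8, 302.7])]
top jig [(0.82, [307.0, 199.0], [531.8, -182.8])]
top stand [(0.92, [200.0, 204.0], [511.3, 159.9]), (0.9, [207.0, 246.0], [379.9, 135.8]), (0.75, [160.0, 243.0], [386.6, 282.4])]
top rod [(0.62, [201.0, 204.0], [511.6, 156.1]), (0.3, [116.0, 186.0], [567.9, 427.3])]
top hex_keys [(0.75, [252.0, 250.0], [368.1, -7.6])]
top flux_bottle [(0.57, [253.0, 150.0], [689.1, -8.1])]
top multimeter [(0.88, [114.0, 183.0], [576.6, 435.7]), (0.66, [198.0, 203.0], [514.2, 165.0]), (0.57, [309.0, 196.0], [539.9, -188.3])]
top knob_part_0 [(0.39, [394.0, 158.0], [664.0, -462.0])]
[]
scene bore_mouth [(0.59, [297.0, 208.0], [521.7, -177.3])]
scene stand_mouth [(0.95, [182.0, 203.0], [365.7, 128.7]), (0.87, [245.0, 198.0], [499.8, -5.0]), (0.76, [206.0, 179.0], [505.6, 163.1])]
scene jig [(0.77, [295.0, 236.0], [518.0, -176.4])]
scene stand [(0.95, [154.0, 201.0], [384.4, 296.3]), (0.91, [246.0, 212.0], [522.6, 13.8]), (0.89, [188.0, 222.0], [374.3, 124.3])]
scene rod []
scene hex_keys [(0.52, [216.0, 244.0], [353.7, -15.9])]
scene flux_bottle [(0.7, [283.0, 192.0], [687.0, -12.8]), (0.44, [214.0, 239.0], [364.6, 3.3])]
scene multimeter [(0.69, [168.0, 169.0], [552.9, 419.1])]
scene knob_part_0 [(0.46, [408.0, 253.0], [649.1, -464.1])]
[(0.66, array([200., 165., 213., 181.]))]
```

View pics/a.png

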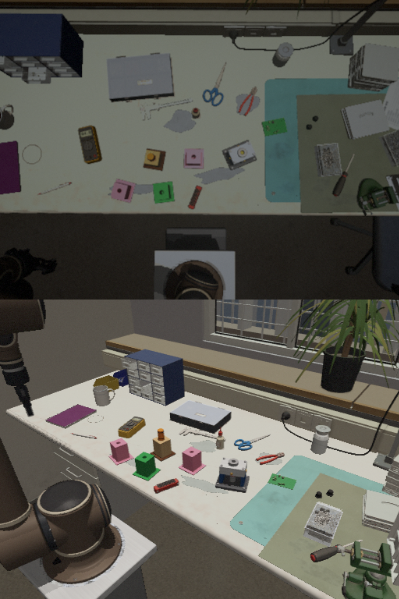

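move_arm:
  plan: "-0.042 -0.02 -0.002 0 0 0 -1;-0.042 -0.021 -0.002 0 0 0 -1;-0.042 -0.021 -0.002 0 0 0 -1;-0.042 -0.021 -0.002 0 0 0 -1;-0.042 -0.021 -0.002 0 0 0 -1;-0.042 -0.021 -0.002 0 0 0 -1;-0.042 -0.021 -0.002 0 0 0 -1;-0.042 -0.021 -0.002 0 0 0 -1;-0.042 -0.021 -0.002 0 0 0 -1;-0.042 -0.021 -0.002 0 0 0 -1"

```text
time: 2.1
eef_pos: [500.2, 163.3, 270.6]
eef_rot: [180.0, 0.0, 161.3]
wrist_force: [-0.1, 0.9, 0.4]
gripper_width: 85.2
gripper_force: 0.0
```

move_arm:
  plan: "0 0 0 0 0 8 -1;0 0 0 0 0 8 -1;0 0 0 0 0 8 -1;0 0 0 0 0 8 -1;0 0 0 0 0 8 -1;0 0 0 0 0 8 -1;0 0 0 0 0 8 -1;0 0 0 0 0 8 -1;0 0 0 0 0 7.3 -1;0 0 0 0 0 0 -1"

```text
time: 3.1
eef_pos: [499.0, 164.9, 270.3]
eef_rot: [180.0, -0.0, 90.0]
wrist_force: [-0.7, 0.1, -0.8]
gripper_width: 85.5
gripper_force: 0.0
```

```bash
cat > w.py <<'E'
from h import *
import sys
s=robot.read_state();print({k:np.round(s[k],2).tolist() for k in("time","eef_pos","eef_rot","wrist_force","gripper_width","q")})
p=get_image("wrist")
for q,z in(("bore_mouth",102),("stand_mouth",75),("stand",0),("jig",0),("rod",7)):
    print(q,[(round(d["p"],2),np.round(d["at"]).tolist(),onz(p,d["at"],z)[:2].tolist()) for d in landmark_of(q,p)[:3]])
print([(d["p"],np.round(d["rect"]).tolist()) for d in look_for("rod",p)[:3]])
R=np.array(p["R"]);print("cam",(-R.T@np.array(p["t"]).ravel()).round(1))
# orange/yellow blob
hsv=cv2.cvtColor(p["color"],cv2.COLOR_RGB2HSV);m=cv2.inRange(hsv,(8,150,120),(25,255,255))
n,l,st,ce=cv2.connectedComponentsWithStats(m)
for i in np.argsort(-st[1:,4])[:3]+1: print("orange",st[i],ce[i].round(1),onz(p,ce[i],120))
save(p,sys.argv[1],1.3)
E
python3 w.py b
```

```text
{'time': 3.1, 'eef_pos': [499.05, 164.93, 270.31], 'eef_rot': [180.0, -0.0, 90.02], 'wrist_force': [-0.72, 0.07, -0.83], 'gripper_width': 85.52, 'q': [18.29, 7.34, 0.39, 83.05, 0.0, 108.27]}
bore_mouth []
stand_mouth [(0.66, [268.0, 297.0], [518.0, 7.9]), (0.62, [135.0, 201.0], [378.6, 125.3]), (0.59, [263.0, 163.0], [510.6, 165.6])]
stand [(0.84, [146.0, 36.0], [384.0, 289.5]), (0.68, [261.0, 148.0], [510.7, 166.1]), (0.66, [158.0, 177.0], [382.5, 129.0])]
jig [(0.82, [272.0, 371.0], [530.4, -182.0])]
rod [(0.85, [263.0, 149.0], [512.5, 165.6])]
[(0.71, [252.0, 150.0, 279.0, 187.0])]
cam [499.  243.9 394.3]
orange [255 161  27  28 429] [269.8 173.4] [514.8 167.1 120. ]
```

View pics/b.png

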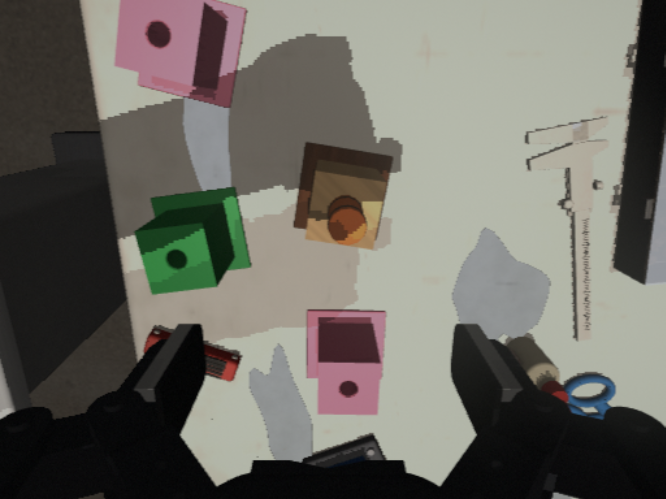

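move_arm:
  plan: "0 0.002 0.01 0 0 0 -1;0 0.002 0.01 0 0 0 -1;0 0.002 0.01 0 0 0 -1;0 0.002 0.01 0 0 0 -1;0 0.002 0.01 0 0 0 -1;0.001 0.002 0.01 0 0 0 -1;0 0.001 0.01 0 0 0 -1;0 0 0 0 0 0 -1;0 0 0 0 0 0 -1;0 0 0 0 0 0 -1"

```text
time: 4.45
eef_pos: [512.2, 166.0, 200.8]
eef_rot: [180.0, -0.0, 90.0]
wrist_force: [0.1, 0.3, -0.3]
gripper_width: 85.6
gripper_force: 0.0
```

```bash
python3 w.py c
```

```text
{'time': 4.45, 'eef_pos': [512.23, 166.02, 200.83], 'eef_rot': [179.95, -0.02, 90.03], 'wrist_force': [0.08, 0.27, -0.25], 'gripper_width': 85.58, 'q': [17.96, 8.86, -6.54, 74.55, 0.0, 107.93]}
bore_mouth [(0.7, [250.0, 186.0], [510.9, 173.4])]
stand_mouth [(0.86, [91.0, 230.0], [378.7, 126.6]), (0.84, [252.0, 184.0], [513.0, 166.5]), (0.8, [257.0, 345.0], [517.5, 6.7])]
stand [(0.93, [250.0, 163.0], [510.5, 164.8]), (0.78, [124.0, 199.0], [378.9, 126.6]), (0.59, [259.0, 300.0], [520.9, 1.0])]
jig []
rod [(0.61, [252.0, 165.0], [512.7, 164.3])]
[(0.62, [235.0, 170.0, 274.0, 224.0])]
cam [512.1 244.9 324.8]
```

View pics/c.png

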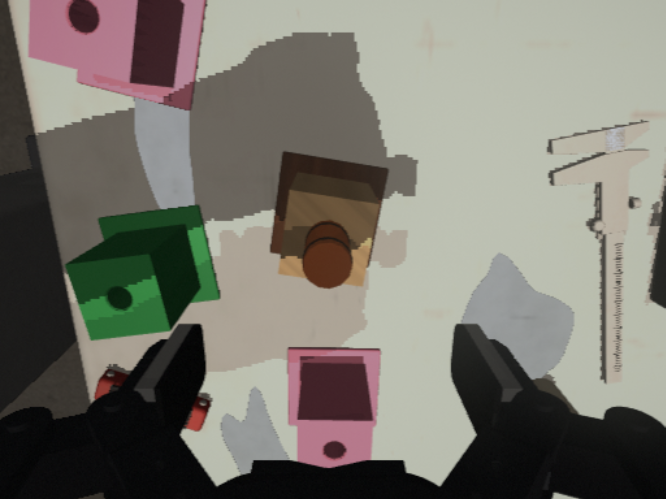

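move_arm:
  plan: "0 0 0.013 0 0 0 -1;0 0 0.013 0 0 0 -1;0 0 0.013 0 0 0 -1;0 0 0.013 0 0 0 -1;0 0 0.013 0 0 0 -1;0 0 0.013 0 0 0 -1;0 0 0.012 0 0 0 -1;0 0 0.010 0 0 0 -1;0 0 0 0 0 0 -1;0 0 0 0 0 0 -1"

```text
time: 5.8
eef_pos: [512.1, 165.9, 100.3]
eef_rot: [-180.0, 0.0, 90.0]
wrist_force: [-0.0, -0.6, -0.6]
gripper_width: 85.1
gripper_force: 0.0
```

move_arm:
  plan: "0 0 0 0 0 0 1;0 0 0 0 0 0 1;0 0 0 0 0 0 1;0 0 0 0 0 0 1;0 0 0 0 0 0 1;0 0 0 0 0 0 1;0 0 0 0 0 0 1;0 0 0 0 0 0 1;0 0 0 0 0 0 1;0 0 0 0 0 0 1"
  grip_force: 70

```text
time: 6.8
eef_pos: [512.3, 166.0, 100.8]
eef_rot: [180.0, -0.0, 90.0]
wrist_force: [-1.1, -0.3, 6.2]
gripper_width: 24.5
gripper_force: 68.5
```

```bash
python3 w.py d
```

```text
{'time': 6.8, 'eef_pos': [512.27, 166.03, 100.8], 'eef_rot': [179.95, -0.01, 90.03], 'wrist_force': [-1.1, -0.28, 6.18], 'gripper_width': 24.47, 'q': [17.96, 11.03, -16.72, 62.21, 0.0, 107.92]}
bore_mouth []
stand_mouth [(0.84, [4.0, 308.0], [378.3, 127.8])]
stand [(0.91, [260.0, 369.0], [519.6, 4.6]), (0.81, [77.0, 242.0], [379.8, 128.5]), (0.81, [41.0, 7.0], [384.6, 287.3])]
jig []
rod []
[(0.62, [219.0, 224.0, 285.0, 328.0])]
cam [512.2 244.9 224.8]
```

View pics/d.png

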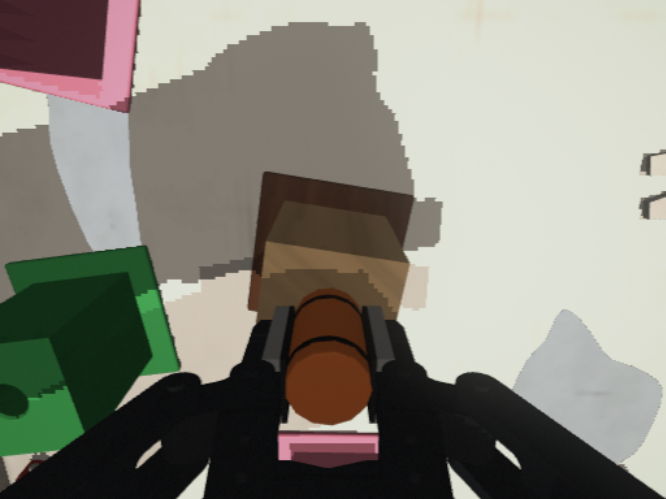

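move_arm:
  plan: "0 0 -0.003 0 0 0 1;0 0 -0.008 0 0 0 1;0 0 -0.015 0 0 0 1;0 0 -0.02 0 0 0 1;0 0 -0.022 0 0 0 1;0 0 -0.022 0 0 0 1;0 0 -0.02 0 0 0 1;0 0 -0.02 0 0 0 1;0 0 -0.01 0 0 0 1;0 0 0 0 0 0 1"

```text
time: 8.15
eef_pos: [512.6, 166.1, 241.7]
eef_rot: [179.9, -0.0, 90.0]
wrist_force: [0.2, 0.0, -1.3]
gripper_width: 24.3
gripper_force: 68.7
```

Run:
```python
from h import *
s=robot.read_state();print({k:np.round(s[k],2).tolist() for k in("time","eef_pos","wrist_force","moment","gripper_width")})
p=get_image("wrist");hs=cv2.cvtColor(p["color"],cv2.COLOR_RGB2HSV)
save(p,"e",1.3)
R=np.array(p["R"])
print(onz(p,(253,295),240-100.8+120)[1]-s["eef_pos"][1])
q=dict(p);
for n,tcp,uv in(("c",(512.2,166,200.8),(252,202.3)),("b",(499,164.9,270.3),(267,173)),("d",(512.2,166,100.8),(253,295))):
    c=-R.T@np.array(p["t"]).ravel()-np.array(s["eef_pos"])+np.array(tcp); q["t"]=-R@c
    print(n,onz(q,uv,120))
```

```text
{'time': 8.15, 'eef_pos': [512.63, 166.13, 241.67], 'wrist_force': [0.22, 0.03, -1.3], 'moment': [0.04, -0.01, 0.04], 'gripper_width': 24.26}
1.1709060040105896
c [512.6 167.8 120. ]
b [512.6 167.5 120. ]
d [512.6 168.4 120. ]
```

View pics/e.png

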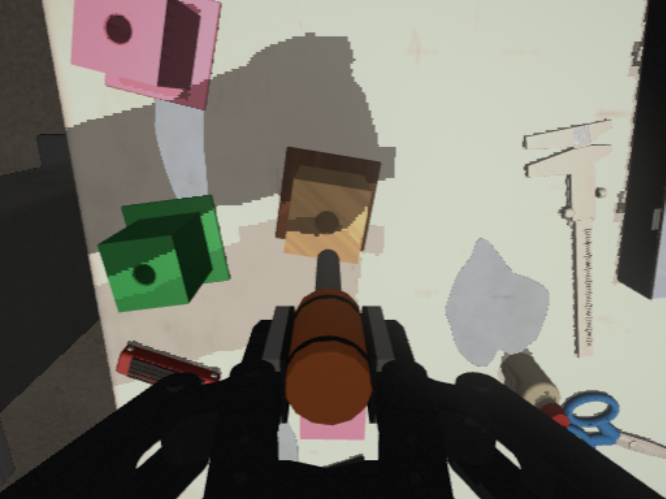

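move_arm:
  plan: "-0.015 0.001 0 0 0 0 1;-0.030 0.002 0 0 0 0 1;-0.042 0.002 0 0 0 0 1;-0.047 0.002 0 0 0 0 1;-0.047 0.002 0 0 0 0 1;-0.046 0.002 0 0 0 0 1;-0.042 0.002 0 0 0 0 1;-0.035 0.002 0 0 0 0 1;-0.025 0.001 0 0 0 0 1;-0.014 0.001 0 0 0 0 1"

```text
time: 9.2
eef_pos: [528.2, -179.6, 238.8]
eef_rot: [-179.9, -0.0, 89.9]
wrist_force: [-0.0, 0.3, -1.1]
gripper_width: 24.7
gripper_force: 68.7
```

Run:
```python
from h import *
for i in range(4): p=get_image("wrist")
s=robot.read_state();print({k:np.round(s[k],2).tolist() for k in("time","eef_pos","wrist_force","q")})
for q,z in(("bore_mouth",102),("jig",0)):
    print(q,[(round(d["p"],2),np.round(d["at"],1).tolist(),onz(p,d["at"],z)[:2].tolist()) for d in landmark_of(q,p)[:3]])
save(p,"f",1.5)
R=np.array(p["R"]);q=dict(p);c=-R.T@np.array(p["t"]).ravel()-np.array(s["eef_pos"])+np.array((512.6,166.1,241.7)); q["t"]=-R@c
print("stand hole",onz(q,(251.5,170.8),75),"tip",onz(q,(252.3,193.5),148))
```

```text
{'time': 9.4, 'eef_pos': [528.8, -176.81, 239.63], 'wrist_force': [0.59, -0.08, -1.32], 'q': [-18.5, 10.83, 0.68, 79.93, 0.02, 71.49]}
bore_mouth [(0.62, [257.3, 183.6], [533.2, -180.4]), (0.3, [248.3, 199.6], [525.6, -194.6])]
jig [(0.61, [254.2, 158.3], [531.2, -182.4]), (0.17, [258.6, 172.6], [536.3, -199.1])]
stand hole [512.1 165.6  75. ] tip [512.8 169.  148. ]
```

View pics/f.png

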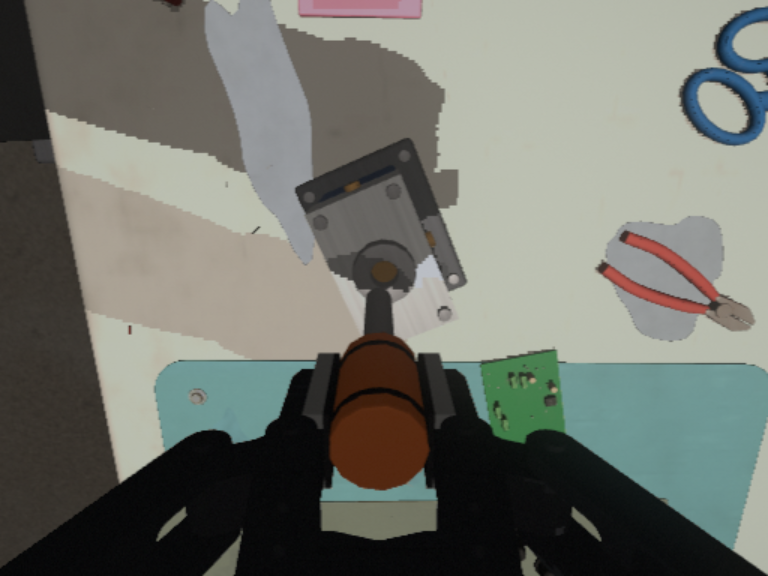

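```bash
cat > o.py <<'E'
from h import *
def ortho(p,cx,cy,z,half=30,px=8):
    K,R,t=map(np.array,(p["camera_matrix"],p["R"],p["t"]));t=t.ravel();n=2*half*px
    # out pixel (i,j): world x = cx-half+i/px ; y = cy+half-j/px
    A=np.array([[1/px,0,cx-half],[0,-1/px,cy+half],[0,0,z],[0,0,1.]])
    H=K@np.c_[R,t]@A
    im=cv2.warpPerspective(p["color"],H,(n,n),flags=cv2.INTER_CUBIC|cv2.WARP_INVERSE_MAP)[:,:,::-1].copy()
    for k in range(0,n,5*px):
        cv2.line(im,(k,0),(k,n),(0,255,0) if k==n//2 else (160,160,0),1);cv2.line(im,(0,k),(n,k),(0,255,0) if k==n//2 else (160,160,0),1)
    return im
E
python3 - <<'E'
from o import *
p=get_image("wrist");s=robot.read_state();x,y,z=s["eef_pos"];print(x,y,z,s["time"])
a=ortho(p,532,-178,102,24,8);b=ortho(p,x,y,z-93.8,24,8)
cv2.imwrite("pics/g.png",np.hstack([a,b]))
E
```

```text
529.1954236927169 -175.98794050922774 240.2559729377924 9.55
```

View pics/g.png

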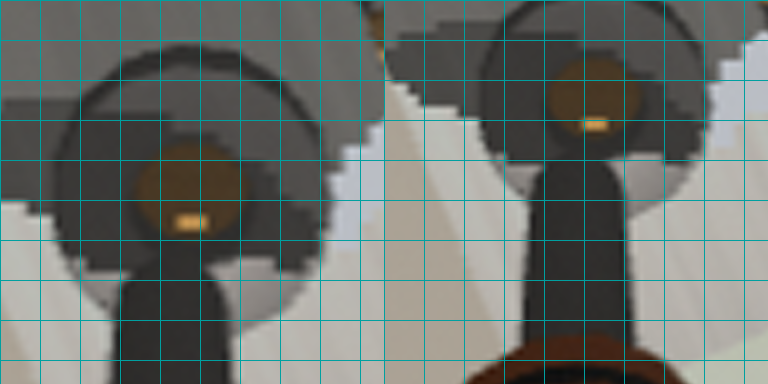

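move_arm:
  plan: "-0.001 0.001 0.003 0 0 0 1;-0.001 0.001 0.005 0 0 0 1;0 0 0.005 0 0 0 1;0 0 0.005 0 0 0 1;0 0 0.005 0 0 0 1;0 0 0.005 0 0 0 1;0 0 0.004 0 0 0 1;0 0 0.002 0 0 0 1;0 0 0 0 0 0 1;0 0 0 0 0 0 1"

```text
time: 10.55
eef_pos: [531.3, -179.1, 206.4]
eef_rot: [180.0, 0.0, 90.0]
wrist_force: [-0.1, 0.5, -1.7]
gripper_width: 24.6
gripper_force: 68.7
```

Run:
```python
from o import *
p=get_image("wrist");s=robot.read_state();x,y,z=s["eef_pos"];print(x,y,z,s["time"],s["eef_rot"],s["wrist_force"],s["moment"])
a=ortho(p,532,-178,102,24,8);b=ortho(p,x,y,z-93.8,24,8)
cv2.imwrite("pics/i.png",np.hstack([a,b]))
```

```text
531.3402716823807 -179.1005204101338 206.54286765439775 10.6 [1.79979469e+02 7.79889977e-03 9.00310524e+01] [ 0.3315513  -0.50846762 -1.1716675 ] [ 0.03237511 -0.02899076 -0.021012  ]
```

View pics/i.png

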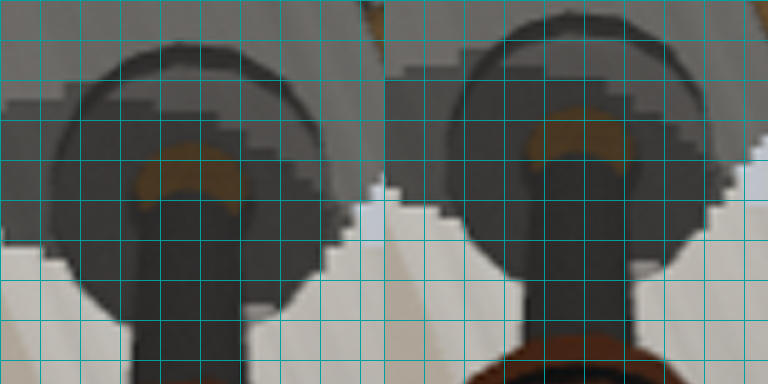

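move_arm:
  plan: "0.001 0 0.002 0 0 0 1;0 0 0.002 0 0 0 1;0 0 0.002 0 0 0 1;0 0 0.002 0 0 0 1;0 0 0.002 0 0 0 1;0 0 0.001 0 0 0 1;0 0 0.001 0 0 0 1;0 0 0.001 0 0 0 1;0 0 0 0 0 0 1;0 0 0 0 0 0 1"

```text
time: 11.6
eef_pos: [531.3, -178.0, 193.4]
eef_rot: [180.0, 0.0, 90.0]
wrist_force: [-0.3, -0.4, -0.7]
gripper_width: 24.8
gripper_force: 68.7
```

move_arm:
  plan: "0 0 0.001 0 0 0 1;0 0 0.001 0 0 0 1;0 0 0 0 0 0 1;0 0 0 0 0 0 1;0 0 0 0 0 0 1;0 0 0 0 0 0 1;0 0 0 0 0 0 1;0 0 0 0 0 0 1;0 0 0 0 0 0 1;0 0 0 0 0 0 1"

```text
time: 12.6
eef_pos: [531.3, -178.1, 191.3]
eef_rot: [180.0, 0.0, 90.0]
wrist_force: [1.3, -0.8, -2.8]
gripper_width: 24.7
gripper_force: 68.6
```

move_arm:
  plan: "0 0 0.001 0 0 0 1;0 0 0.001 0 0 0 1;0 0 0.001 0 0 0 1;0 0 0.001 0 0 0 1;0 0 0.001 0 0 0 1;0 0 0.001 0 0 0 1;0 0 0.001 0 0 0 1;0 0 0.001 0 0 0 1;0 0 0 0 0 0 1;0 0 0 0 0 0 1"

```text
time: 13.6
eef_pos: [531.2, -178.1, 183.2]
eef_rot: [-180.0, 0.0, 90.0]
wrist_force: [0.8, -2.8, -1.2]
gripper_width: 24.5
gripper_force: 68.6
```

move_arm:
  plan: "0 0 0.0005 0 0 0 1;0 0 0.0005 0 0 0 1;0 0 0.0005 0 0 0 1;0 0 0.0005 0 0 0 1;0 0 0 0 0 0 1;0 0 0 0 0 0 1;0 0 0 0 0 0 1;0 0 0 0 0 0 1;0 0 0 0 0 0 1;0 0 0 0 0 0 1"

```text
time: 14.6
eef_pos: [531.4, -178.1, 181.6]
eef_rot: [180.0, 0.0, 90.0]
wrist_force: [1.1, -2.0, 4.2]
gripper_width: 24.4
gripper_force: 69.1
```

move_arm:
  plan: "-0.0005 0 0.0002 0 0 0 1;0 0 0.0002 0 0 0 1;0 0 0.0002 0 0 0 1;0 0 0.0002 0 0 0 1;0 0 0.0002 0 0 0 1;0 0 0 0 0 0 1;0 0 0 0 0 0 1;0 0 0 0 0 0 1;0 0 0 0 0 0 1;0 0 0 0 0 0 1"

```text
time: 15.6
eef_pos: [531.3, -178.4, 180.1]
eef_rot: [-180.0, -0.0, 90.0]
wrist_force: [1.0, -0.8, 3.0]
gripper_width: 24.5
gripper_force: 69.2
```

move_arm:
  plan: "0 0 0.0004 0 0 0 1;0 0 0.0004 0 0 0 1;0 0 0.0004 0 0 0 1;0 0 0.0004 0 0 0 1;0 0 0.0004 0 0 0 1;0 0 0 0 0 0 1;0 0 0 0 0 0 1;0 0 0 0 0 0 1;0 0 0 0 0 0 1;0 0 0 0 0 0 1"

```text
time: 16.6
eef_pos: [531.0, -178.5, 178.0]
eef_rot: [-180.0, -0.0, 90.0]
wrist_force: [-0.6, -1.8, -1.8]
gripper_width: 24.1
gripper_force: 68.9
```

move_arm:
  plan: "0 0 0.0005 0 0 0 1;0 0 0.0005 0 0 0 1;0 0 0.0005 0 0 0 1;0 0 0.0005 0 0 0 1;0 0 0.0005 0 0 0 1;0 0 0.0005 0 0 0 1;0 0 0 0 0 0 1;0 0 0 0 0 0 1;0 0 0 0 0 0 1;0 0 0 0 0 0 1"

```text
time: 17.6
eef_pos: [531.2, -178.5, 175.2]
eef_rot: [-180.0, -0.0, 90.0]
wrist_force: [0.6, -1.2, -0.9]
gripper_width: 24.6
gripper_force: 68.9
```

Plug is free. Faster down.

move_arm:
  plan: "0 0 0.001 0 0 0 1;0 0 0.0015 0 0 0 1;0 0 0.0015 0 0 0 1;0 0 0.0015 0 0 0 1;0 0 0.0015 0 0 0 1;0 0 0.0015 0 0 0 1;0 0 0.0015 0 0 0 1;0 0 0.0015 0 0 0 1;0 0 0.0015 0 0 0 1;0 0 0.0015 0 0 0 1"

```text
time: 18.6
eef_pos: [531.5, -178.7, 161.7]
eef_rot: [179.9, 0.0, 90.0]
wrist_force: [-1.1, 0.2, 5.2]
gripper_width: 24.6
gripper_force: 69.5
```

move_arm:
  plan: "0 0 0.001 0 0 0 1;0 0 0.001 0 0 0 1;0 0 0.001 0 0 0 1;0 0 0.001 0 0 0 1;0 0 0.001 0 0 0 1;0 0 0.001 0 0 0 1;0 0 0.001 0 0 0 1;0 0 0.001 0 0 0 1;0 0 0.001 0 0 0 1;0 0 0 0 0 0 1"

```text
time: 19.6
eef_pos: [531.3, -178.6, 151.6]
eef_rot: [-180.0, 0.0, 90.0]
wrist_force: [1.2, -1.0, 3.2]
gripper_width: 24.1
gripper_force: 69.2
```

move_arm:
  plan: "0 0 0.0007 0 0 0 1;0 0 0.0007 0 0 0 1;0 0 0.0007 0 0 0 1;0 0 0.0007 0 0 0 1;0 0 0.0004 0 0 0 1;0 0 0.0003 0 0 0 1;0 0 0.0003 0 0 0 1;0 0 0 0 0 0 1;0 0 0 0 0 0 1;0 0 0 0 0 0 1"

```text
time: 20.6
eef_pos: [531.2, -178.6, 147.9]
eef_rot: [-180.0, -0.0, 90.0]
wrist_force: [0.1, -1.1, 4.0]
gripper_width: 24.6
gripper_force: 69.2
```

move_arm:
  plan: "0 0 0.0003 0 0 0 1;0 0 0.0003 0 0 0 1;0 0 0.0003 0 0 0 1;0 0 0.0003 0 0 0 1;0 0 0 0 0 0 1;0 0 0 0 0 0 1;0 0 0 0 0 0 1;0 0 0 0 0 0 1;0 0 0 0 0 0 1;0 0 0 0 0 0 1"

```text
time: 21.6
eef_pos: [531.2, -178.5, 146.8]
eef_rot: [-180.0, -0.0, 90.0]
wrist_force: [1.0, -1.7, 4.2]
gripper_width: 24.4
gripper_force: 69.2
```

move_arm:
  plan: "0 0 0.0003 0 0 0 1;0 0 0.0003 0 0 0 1;0 0 0.0003 0 0 0 1;0 0 0.0003 0 0 0 1;0 0 0 0 0 0 1;0 0 0 0 0 0 1;0 0 0 0 0 0 1;0 0 0 0 0 0 1;0 0 0 0 0 0 1;0 0 0 0 0 0 1"

```text
time: 22.6
eef_pos: [531.3, -178.6, 146.1]
eef_rot: [180.0, 0.0, 90.0]
wrist_force: [-0.3, 0.1, 5.9]
gripper_width: 24.6
gripper_force: 69.5
```

Run:
```python
from h import *
s=robot.read_state();print(s["time"],s["eef_pos"],s["wrist_force"])
```

```text
22.6 [ 531.32627969 -178.58276189  146.09476285] [-0.31577777  0.07131077  5.87647608]
```

move_arm:
  plan: "0 0 0.0003 0 0 0 1;0 0 0.0003 0 0 0 1;0 0 0 0 0 0 1;0 0 0 0 0 0 1;0 0 0 0 0 0 1;0 0 0 0 0 0 1;0 0 0 0 0 0 1;0 0 0 0 0 0 1;0 0 0 0 0 0 1;0 0 0 0 0 0 1"

```text
time: 23.6
eef_pos: [531.4, -178.6, 146.0]
eef_rot: [179.9, 0.0, 90.0]
wrist_force: [-1.4, -0.7, 8.6]
gripper_width: 24.5
gripper_force: 69.9
```

move_arm:
  plan: "0 0 0.0003 0 0 0 1;0 0 0.0003 0 0 0 1;0 0 0.0003 0 0 0 1;0 0 0 0 0 0 1;0 0 0 0 0 0 1;0 0 0 0 0 0 1;0 0 0 0 0 0 1;0 0 0 0 0 0 1;0 0 0 0 0 0 1;0 0 0 0 0 0 1"

```text
time: 24.6
eef_pos: [531.6, -178.6, 145.9]
eef_rot: [179.9, 0.0, 90.0]
wrist_force: [-2.1, -0.8, 13.5]
gripper_width: 24.4
gripper_force: 70.4
```

move_arm:
  plan: "0 0 0.0003 0 0 0 1;0 0 0.0003 0 0 0 1;0 0 0.0003 0 0 0 1;0 0 0 0 0 0 1;0 0 0 0 0 0 1;0 0 0 0 0 0 1;0 0 0 0 0 0 1;0 0 0 0 0 0 1;0 0 0 0 0 0 1;0 0 0 0 0 0 1"

```text
time: 25.6
eef_pos: [531.8, -178.7, 145.7]
eef_rot: [179.8, 0.1, 90.0]
wrist_force: [-3.0, 0.3, 17.1]
gripper_width: 24.1
gripper_force: 70.9
```

Run:
```python
from h import *
for i in range(4):
    get_image("scene");s=robot.read_state();print(s["time"],np.round(s["eef_pos"],2),np.round(s["wrist_force"],2),np.round(s["moment"],2))
```

```text
25.65 [ 531.8  -178.69  145.73] [-3.12 -1.31 17.85] [ 0.07  0.79 -0.  ]
25.7 [ 531.8  -178.71  145.71] [-3.91 -0.11 17.66] [ 0.11  0.9  -0.04]
25.75 [ 531.79 -178.68  145.71] [-3.54 -0.25 18.2 ] [ 0.03  0.86 -0.03]
25.8 [ 531.78 -178.71  145.73] [-2.23 -0.47 17.9 ] [-0.    0.8   0.01]
```

move_arm:
  plan: "0 0 0.0001 0 0 0 1;0 0 0 0 0 0 1;0 0 0 0 0 0 1;0 0 0 0 0 0 1;0 0 0 0 0 0 1;0 0 0 0 0 0 1;0 0 -0.001 0 0 0 1;0 0 -0.002 0 0 0 1;0 0 -0.002 0 0 0 1;0 0 -0.003 0 0 0 1"

```text
time: 26.8
eef_pos: [530.6, -178.5, 150.0]
eef_rot: [-179.9, -0.0, 90.0]
wrist_force: [0.7, -2.4, -3.0]
gripper_width: 24.1
gripper_force: 68.7
```

move_arm:
  plan: "0 0 -0.004 0 0 0 1;0 0 -0.008 0 0 0 1;0 0 -0.012 0 0 0 1;0 0 -0.014 0 0 0 1;0 0 -0.014 0 0 0 1;0 0 -0.014 0 0 0 1;0 0 -0.012 0 0 0 1;0 0 -0.008 0 0 0 1;0 0 -0.004 0 0 0 1;0 0 0 0 0 0 1"

```text
time: 27.8
eef_pos: [531.4, -178.5, 241.6]
eef_rot: [180.0, -0.0, 90.0]
wrist_force: [1.1, -0.2, -1.0]
gripper_width: 24.4
gripper_force: 68.9
```

Run:
```python
from o import *
p=get_image("wrist");s=robot.read_state();x,y,z=s["eef_pos"];print(x,y,z,s["time"],s["wrist_force"],s["moment"])
a=p["color"][100:384,140:380,::-1];a=cv2.resize(a,(324,384));b=ortho(p,x,y,z-93.8,24,8)
cv2.imwrite("pics/j.png",np.hstack([a,b]))
```

```text
531.2000605694064 -178.4539699237258 240.96783914080083 27.85 [-0.17009653 -0.54736192 -1.17534719] [ 0.00919381 -0.01862641  0.0212196 ]
```

View pics/j.png

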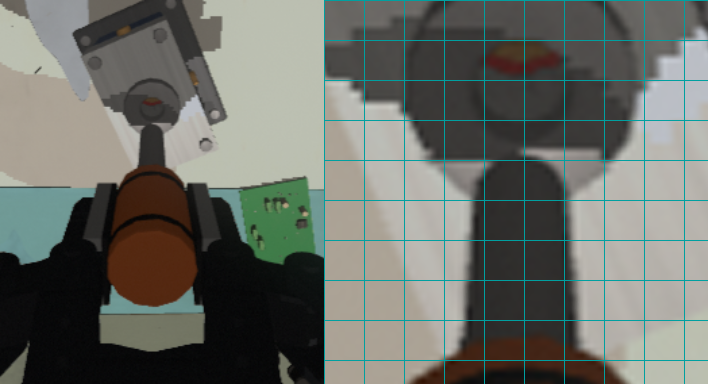

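move_arm:
  plan: "0.015 -0.001 0 0 0 0 1;0.030 -0.002 0 0 0 0 1;0.042 -0.002 0 0 0 0 1;0.047 -0.002 0 0 0 0 1;0.047 -0.003 0 0 0 0 1;0.046 -0.003 0 0 0 0 1;0.042 -0.002 0 0 0 0 1;0.035 -0.002 0 0 0 0 1;0.025 -0.001 0 0 0 0 1;0.0155 -0.001 0 0 0 0 1"

```text
time: 28.85
eef_pos: [511.0, 168.3, 240.4]
eef_rot: [-179.9, -0.0, 90.2]
wrist_force: [0.2, 0.5, -1.7]
gripper_width: 24.5
gripper_force: 68.9
```

move_arm:
  plan: "0 0 0 0 0 0 1;0 0 0.004 0 0 0 1;0 0 0.008 0 0 0 1;0 0 0.012 0 0 0 1;0 0 0.012 0 0 0 1;0 0 0.010 0 0 0 1;0 0 0.006 0 0 0 1;0 0 0.003 0 0 0 1;0 0 0 0 0 0 1;0 0 0 0 0 0 1"

```text
time: 29.85
eef_pos: [512.2, 166.0, 186.4]
eef_rot: [180.0, -0.0, 90.0]
wrist_force: [-0.3, -0.2, -1.4]
gripper_width: 24.3
gripper_force: 68.9
```

Run:
```python
from o import *
p=get_image("wrist");s=robot.read_state();x,y,z=s["eef_pos"];print(x,y,z,s["time"],s["wrist_force"])
cv2.imwrite("pics/k.png",np.hstack([ortho(p,512,166,75,24,8),ortho(p,x,y,z-93.8,24,8)]))
```

```text
512.3040420892864 166.07851750184716 186.6026748158614 29.9 [ 0.60378567  0.0595849  -1.06286221]
```

View pics/k.png

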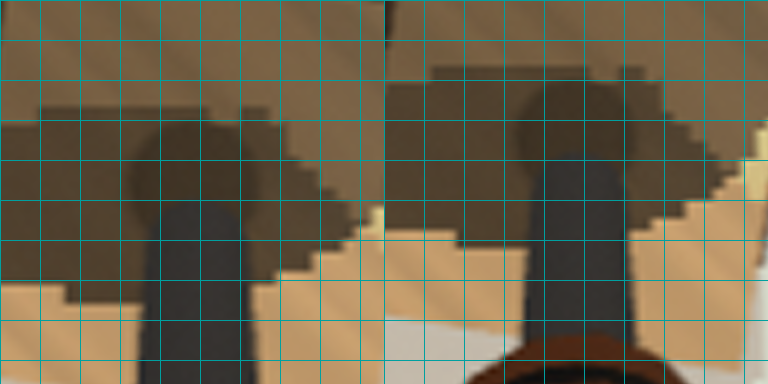

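move_arm:
  plan: "0.0008 0 0.003 0 0 0 1;0 0 0.003 0 0 0 1;0 0 0.003 0 0 0 1;0 0 0.003 0 0 0 1;0 0 0.003 0 0 0 1;0 0 0.003 0 0 0 1;0 0 0.003 0 0 0 1;0 0 0.003 0 0 0 1;0 0 0 0 0 0 1;0 0 0 0 0 0 1"

```text
time: 30.9
eef_pos: [512.0, 166.8, 162.1]
eef_rot: [-180.0, 0.0, 90.0]
wrist_force: [-0.4, -0.1, -1.2]
gripper_width: 24.5
gripper_force: 68.9
```

Tip is in the hole (about z 68), no contact force.

move_arm:
  plan: "0 0 0.003 0 0 0 1;0 0 0.006 0 0 0 1;0 0 0.006 0 0 0 1;0 0 0.006 0 0 0 1;0 0 0.006 0 0 0 1;0 0 0.006 0 0 0 1;0 0 0.006 0 0 0 1;0 0 0.006 0 0 0 1;0 0 0.003 0 0 0 1;0 0 0 0 0 0 1"

```text
time: 31.9
eef_pos: [511.7, 166.6, 113.5]
eef_rot: [-179.9, 0.0, 90.0]
wrist_force: [0.5, -0.3, -1.0]
gripper_width: 24.2
gripper_force: 68.9
```

move_arm:
  plan: "0 0 0.002 0 0 0 1;0 0 0.002 0 0 0 1;0 0 0.002 0 0 0 1;0 0 0.002 0 0 0 1;0 0 0.001 0 0 0 1;0 0 0.001 0 0 0 1;0 0 0 0 0 0 1;0 0 0 0 0 0 1;0 0 0 0 0 0 1;0 0 0 0 0 0 1"

```text
time: 32.9
eef_pos: [512.1, 166.7, 104.2]
eef_rot: [180.0, -0.0, 90.0]
wrist_force: [-0.2, -0.0, -1.2]
gripper_width: 24.5
gripper_force: 68.9
```

move_arm:
  plan: "0 0 0.001 0 0 0 1;0 0 0.001 0 0 0 1;0 0 0.0005 0 0 0 1;0 0 0.0005 0 0 0 1;0 0 0 0 0 0 1;0 0 0 0 0 0 1;0 0 0 0 0 0 1;0 0 0 0 0 0 1;0 0 0 0 0 0 1;0 0 0 0 0 0 1"

```text
time: 33.9
eef_pos: [512.0, 166.8, 101.1]
eef_rot: [180.0, 0.0, 90.0]
wrist_force: [-0.4, -0.1, -1.6]
gripper_width: 24.2
gripper_force: 68.9
```

move_arm:
  plan: "0 0 0.0005 0 0 0 1;0 0 0.0005 0 0 0 1;0 0 0 0 0 0 1;0 0 0 0 0 0 1;0 0 0 0 0 0 1;0 0 0 0 0 0 1;0 0 0 0 0 0 1;0 0 0 0 0 0 1;0 0 0 0 0 0 1;0 0 0 0 0 0 1"

```text
time: 34.9
eef_pos: [512.1, 166.8, 100.8]
eef_rot: [180.0, -0.0, 90.0]
wrist_force: [-2.5, -1.8, 5.3]
gripper_width: 24.2
gripper_force: 69.7
```

move_arm:
  plan: "0 0 -0.0005 0 0 0 0.3;0 0 0 0 0 0 0;0 0 0 0 0 0 -0.5;0 0 0 0 0 0 -1;0 0 0 0 0 0 -1;0 0 0 0 0 0 -1;0 0 0 0 0 0 -1;0 0 0 0 0 0 -1;0 0 0 0 0 0 -1;0 0 0 0 0 0 -1"

```text
time: 35.9
eef_pos: [512.0, 166.7, 100.6]
eef_rot: [180.0, -0.0, 90.0]
wrist_force: [-0.9, -1.1, -0.5]
gripper_width: 85.5
gripper_force: 0.0
```

move_arm:
  plan: "0 0 -0.01 0 0 0 -1;0 0 -0.015 0 0 0 -1;0 0 -0.02 0 0 0 -1;0 0 -0.02 0 0 0 -1;0 0 -0.02 0 0 0 -1;0 0 -0.015 0 0 0 -1;0 0 0 0 0 0 -1;0 0 0 0 0 0 -1;0 0 0 0 0 0 -1;0 0 0 0 0 0 -1"

```text
time: 36.9
eef_pos: [511.6, 166.6, 199.6]
eef_rot: [-179.9, 0.0, 90.0]
wrist_force: [0.7, 0.1, 0.3]
gripper_width: 85.4
gripper_force: 0.0
```

Run:
```python
from o import *
p=get_image("wrist");s=robot.read_state();print(s["time"],np.round(s["eef_pos"],1),s["gripper_width"],np.round(s["wrist_force"],1))
for q,z in(("stand_mouth",75),("rod",7)): print(q,[(round(d["p"],2),onz(p,d["at"],z)[:2].tolist()) for d in landmark_of(q,p)[:3]])
c=cv2.resize(p["color"][130:384,130:400,::-1],None,fx=1.4,fy=1.4)
p=get_image("scene");d=cv2.resize(p["color"][130:270,160:330,::-1],(432,355),interpolation=cv2.INTER_CUBIC)
print(c.shape);cv2.imwrite("pics/l.png",np.hstack([c[:355],d]))
```

```text
36.95 [511.6 166.6 199.7] 85.36267668377332 [ 0.2 -0.   1. ]
stand_mouth [(0.9, [382.9, 288.9]), (0.84, [515.0, 6.1]), (0.8, [513.1, 167.4])]
rod [(0.87, [511.6, 164.7]), (0.56, [510.1, 144.9])]
(356, 378, 3)
```

View pics/l.png

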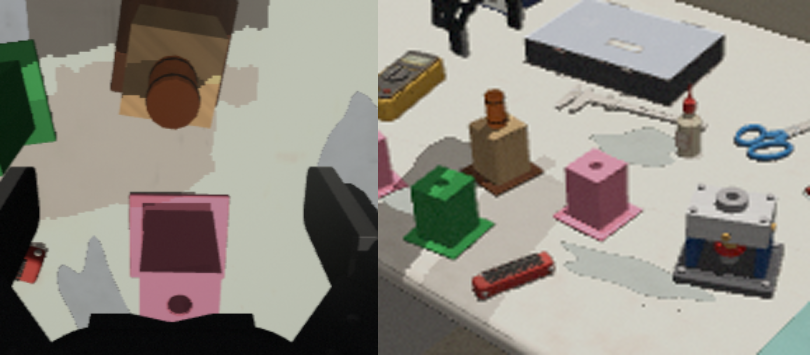

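The rod stands upright in its stand (handle at about column 172, row 92). In the jig, the brass plug can be seen on the lowered red plate, at about column 727, row 240.

```bash
python3 -c "
from cell import robot
print(robot.close_job())"
```

```text
the job is handed in; nothing more can be done
None
```

I handed the job in at about 37 s, with no verdict returned: the plug was pushed out and pressed on the stop at about 19–20 N (from the wrist force), it now stands on the lowered plate, and the rod is back upright in its stand; I viewed 11 pictures, one over the limit of 10.

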